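Close the bangle jig and bolt its lid down

TASK

Close the bangle-forming jig: lower its lid (the wooden plate with a grip rib, two peg holes and two steel keeper loops) gently onto the jig's two pegs until it lies flat on the deck, without dropping it, then slide both bolts fully home through the lid's keepers. A bolt that sticks out over the deck has to be drawn back first. Leave the other things on the bench where they are.

Things in the scene. Friction and masses are not known exactly. Their poses are not given: they have to be found in the camera images.
- jig: The forming jig, wood, fixed to the bench. Origin: centre of its underside, on the bench; z up, y along its length. Base 100 (x) x 290 (y) x 40 mm high. The middle of its top, |y| < 68 mm, is the deck, with two steel pegs. At each end, |y| = 68 to 145 mm, a wooden end block 44 mm wide rises to 60 mm above the bench and carries a sliding bolt in two guides.
- jig_deck (a point): Centre of the jig's deck, 40 mm above the bench: where the lid's origin lies when seated. A brass bangle lies flush in the deck around it, part of the jig.
- peg_tip (a point): Tip of one peg, 60 mm above the bench, at x +31, y +46 mm in the jig's frame; the other is at x -31, y -46. Each is 10 mm thick, 20 mm tall, tapering over the upper 8 mm to 4 mm at the tip.
- guide_top (a point): Top of the inner guide at the jig's +y end, 82 mm above the bench. Each end has two guides, steel loops 28 mm wide (x) at |y| = 68 to 78 and 131 to 141 mm; the bolt runs through them and its knob stands between them.
- lid: The jig's lid, wood, about 0.3 kg, loose, starting flat on the bench left or right of the jig. Origin: centre of its underside; z up, y along its length. Plate 90 (x) x 124 (y) x 22 mm, with two through holes 13 mm wide at (x, y) = (+31, +46) and (-31, -46) mm, a grip rib and two keepers on top. Same after a half turn about z: both ways fit.
- lid_rib (a point): Top centre of the lid's grip rib, 52 mm above the lid's underside. Rib 18 (x) x 48 (y) mm, 30 mm high, along the lid's y.
- lid_keeper (a point): Top of the keeper at the lid's +y end, 43 mm above the underside; the other is at the -y end. Steel inverted U loops at |y| = 44 to 54 mm, 28 mm wide (x), opening 18 mm wide and 17 mm high just above the plate.
- bolt_l (a joint): Steel barrel bolt on the end block at the jig's +y end. Slide in m: 0 drawn back (away from the jig's centre), 0.036 fully home, at its stop. Rod 10 mm thick along the jig's y, axis 71 mm above the bench, inner tip at |y| = 75 mm at 0, 39 mm at 0.036. Beyond 0.010 it overhangs the deck and blocks the lid. 2.5 N friction, no spring: stays where left.
- bolt_r (a joint): Steel barrel bolt on the end block at the jig's -y end. Slide in m: 0 drawn back (away from the jig's centre), 0.036 fully home, at its stop. Rod 10 mm thick along the jig's y, axis 71 mm above the bench, inner tip at |y| = 75 mm at 0, 39 mm at 0.036. Beyond 0.010 it overhangs the deck and blocks the lid. 2.5 N friction, no spring: stays where left.
- bolt_l_knob (a point): Point on the axis of bolt_l's upright knob, 101 mm above the bench, in the jig's frame at x 0, y = +(0.122 - joint value). The knob is a post 12 mm thick with a ball top 15 mm thick, top at 115.5 mm. It can be pushed along the jig's y from either side by fingertips above the guides (82 mm).
- bolt_r_knob (a point): Point on the axis of bolt_r's upright knob, 101 mm above the bench, in the jig's frame at x 0, y = -(0.122 - joint value). The knob is a post 12 mm thick with a ball top 15 mm thick, top at 115.5 mm. It can be pushed along the jig's y from either side by fingertips above the guides (82 mm).
- plain_block: Bystander: a smaller plain wooden block, 72 x 86 x 22 mm with a rib 18 x 40 mm on top (52 mm high in all), without holes or keepers. Stands on the other side of the jig from the lid. Origin: centre of its underside.
- torch: Bystander: small red gas torch, 56 mm thick, about 200 mm tall, upright just behind (+x of) the jig. Origin: centre of its underside.
- tin: Bystander: bare metal tin, 64 mm thick, 85 mm tall. Origin: centre of its underside.
- mandrel: Bystander: dark wooden bangle mandrel, 72 mm wide at the foot, 125 mm tall. Origin: centre of its underside.
- bangle_a: Bystander: brass bangle lying flat, 66 mm wide, 8 mm high, in front of the jig. Origin: centre of its underside.
- bangle_b: Bystander: copper bangle lying flat, 70 mm wide, 12 mm high, in front of the jig. Origin: centre of its underside.
- screwdriver: Bystander: screwdriver with a red handle, 170 mm long, about 25 mm thick, lying just behind the jig, roughly parallel to it. Origin: on the bench under its shaft line; x along it, handle to -x.
Mind the look-alikes: they are no part of the job. Leave any blue or pink look-alike of the lid alone.

How it is judged (in metres and radians):
On the way:
1. the lid is seated flat on the deck over both pegs, with neither bolt yet in its keeper (horizontal distance between lid and jig_deck below 0.006 m and z of lid in the frame of jig_deck below 0.0035 m and angle between the z axis of lid and the z axis of jig, either way round below 0.04 rad and angle between the y axis of lid and the y axis of jig, either way round below 0.1 rad and value of joint each of bolt_l, bolt_r below 0.021 m), for 0.2 s.
At the end, for the whole second after the job is handed in: The lid lies at rest on the jig's deck over both pegs (centre within 6 mm, under 3.5 mm high, flat within 0.04 rad), and both bolts are slid home through its keepers (each at least 33 of 36 mm) (horizontal distance between lid and jig_deck below 0.006 m and z of lid in the frame of jig_deck below 0.0035 m and angle between the z axis of lid and the z axis of jig, either way round below 0.04 rad and angle between the y axis of lid and the y axis of jig, either way round below 0.1 rad and value of joint each of bolt_l, bolt_r above 0.033 m and linear speed of lid below 0.02 m/s and contact force between the fingers and lid below 0.1 N); the robot touches nothing.
It fails at once if any of the bystanders is moved more than 30 mm (distance of any of plain_block, torch, tin, mandrel, bangle_a, bangle_b, screwdriver from where it was at the start of the episode above 0.03 m).
It fails at once if the lid is dropped onto the jig (faster than 0.45 m/s close above the deck) (horizontal distance between lid and jig_deck below 0.03 m and z of lid in the frame of jig_deck below 0.04 m and linear speed of lid above 0.45 m/s).
It also fails if it takes over 72 s, if anything falls off the work surface, if the arm or the gripper's body presses on something with over 40 N, if the wrist force passes 120 N, or if a joint passes its speed limit or range.

ROBOT

A 6-joint arm with a two-finger parallel gripper is mounted at the origin on the work surface. World frame = base frame: x ahead of the robot, y to its left, z up, the work surface at z = 0. Lengths are in mm, angles in degrees, forces in N, time in s.
With the tool pointing down it reaches from about 300 to 850 mm from the base axis. Payload 4.2 kg.
Tool frame: the origin (TCP) lies midway between the tips of the shut fingers; the grasp point (between the pads) lies 19 mm behind it; z points along the fingers, y is the line along which they close (so a half turn about z gives the same grasp; the last joint's range is limited). The gripper opens to 91 mm and grips with 3 to 60 N. Pads are 32 mm wide; open, the fingers measure 118 mm over their backs; the gripper's body (76 mm by 178 mm) begins 60 mm behind the grasp point.
Start: joints at [-77.407, 18.312, 89.639, -0, 72.044, -1.146], TCP at [136.569, -558.562, 213.976] pointing down, gripper open.
Joint ranges: [-177.97, 177.97], [-48.28, 115.42], [12.27, 149.76], [-77.06, 257.06], [2.81, 150.46], [-146.56, 146.56]. Speed limits (degrees/s): [147.25, 147.25, 180, 180, 180, 180].

INTERFACE

Orientations are given as [roll, pitch, yaw] about the fixed x, y, z axes, in that order (R = Rz(yaw) Ry(pitch) Rx(roll)).
In Python, from workcell import state, grab_frame, camera_model, workorder gives the robot as it stands.
- The arm moves only by the tool carry_out, never from a script. Its argument "commands" is a list of rows, each a list of 7 numbers: the turn, a rotation vector about the tool's x, y, z in degrees, then the shift along the tool's x, y, z in mm, then the opening, from -1 (shut) to 1 (fully open). In form: [[ax, ay, az, dx, dy, dz, hand], ...]. A call has 1 to 20 rows; each row is the pose to reach, as a shift and turn from the pose commanded when the call began, along the tool's axes at that moment; what a row does not reach only later rows make up. A row lasts 1/10 s, in which the tool goes at most 50 mm and 8.59 degrees, less where a joint would pass 70% of its speed; a pose out of reach is approached as far as the arm can. A call with a gripper value outside its range is refused whole. The fingers move at their own pace and stop on an object; "force" is the grip in N (left out, the last holds). Time passes only in rows, so rows that repeat a pose let the fingers close. It gives the time, the measured TCP pose, the force, the opening and the grip force at its end, in the units of the state.
- state(): the state, without advancing time (a new reading comes with each control period).
- grab_frame(name): name is "side" or "top"; returns the picture (400x640x3 uint8, red, green, blue); there is no depth.
- camera_model(name): a dict with "fx", "fy", "cx", "cy" (pixels), "dist" ([k1, k2, p1, p2, k3] as OpenCV has them; the pictures are not rectified), "origin" and "rotation" of the camera in the world. Camera axes: x right, y up, looking along -z (the intrinsics and any distortion apply to the point x, -y, -z); pixel columns grow to the right and rows downward; lengths in mm; the calibration is good to about 2 mm. A picture is of the moment at which its call begins. camera_model takes no time and is no camera call.
- workorder.job_done(): hands the job in; it is judged then, once.
The state is a dict: "time_s": time; "qpos": joint angles; "qvel": joint speeds; "effort": joint torques, N m; "ee_pos": TCP position; "ee_rot": TCP orientation; "force": force on the tool from outside, world axes, zero at the start; "torque": the same for the moment, N m; "gripper_width": finger opening in mm; "gripper_force": force on a finger pad.
Only numpy, scipy, OpenCV 4.12 (cv2) and the standard library are available. Lean on these libraries where they do the work, as an engineer would, in place of code of your own. Each camera call takes 0.05 s, during which the arm holds its last target. There are 200 camera calls.

## Working session

There is one attempt and no reset: what is moved stays moved. The work goes in short steps, Python scripts to look and compute and a tool call to move; the robot and the scene stay as the last step left them, time stands still between calls to the robot, and variables do not carry over. Pictures are saved under pics/ and viewed, at most 10 in all, crops included, and the job is handed in when it is done.

Besides the shell and the picture viewer there is one more tool, called after "Emit:" by a JSON object that holds its "api" and its "payload", one argument or row to a line. carry_out: Moves the arm, as the interface text tells. Its arguments: {"type":"object","properties":{"commands":{"type":"array"},"force":{"type":"number"}},"required":["commands"]}

```bash
mkdir -p pics
cat > h.py <<'E'
import numpy as np, cv2
from workcell import state, grab_frame, camera_model, workorder
def ray(cam,uv):
    c=camera_model(cam);K=np.array([[c['fx'],0,c['cx']],[0,c['fy'],c['cy']],[0,0,1.]])
    p=cv2.undistortPoints(np.array([[uv]],float),K,np.array(c['dist'],float))[0,0]
    d=np.array(c['rotation'])@np.array([p[0],-p[1],-1.]);return np.array(c['origin'],float),d
def onz(cam,uv,z):
    o,d=ray(cam,uv);return o+d*(z-o[2])/d[2]
def proj(cam,P):
    c=camera_model(cam);K=np.array([[c['fx'],0,c['cx']],[0,c['fy'],c['cy']],[0,0,1.]])
    q=(np.array(P,float).reshape(-1,3)-np.array(c['origin']))@np.array(c['rotation'])
    q=q*[1,-1,-1];return cv2.projectPoints(q,np.zeros(3),np.zeros(3),K,np.array(c['dist'],float))[0][:,0]
def save(cam,name):
    im=grab_frame(cam);cv2.imwrite('pics/'+name,im[:,:,::-1]);return im
E
python3 - <<'E'
from h import *
for c in('top','side'):
    save(c,c+'0.png');m=camera_model(c);print(c,m)
s=state();print(s['time_s'],s['ee_pos'],s['ee_rot'],s['gripper_width'])
E
```

```text
top {'fx': 378.1528801568469, 'fy': 378.1528801568469, 'cx': 319.5151351975897, 'cy': 196.36431084442233, 'dist': array([0.01426494, 0.        , 0.        , 0.        , 0.        ]), 'origin': array([ 396.5503212 ,  -27.39672168, 1108.84845545]), 'rotation': array([  5.32138289,  -0.39618045, -89.94779578])}
side {'fx': 446.2689112127273, 'fy': 446.2689112127273, 'cx': 311.14290302460296, 'cy': 196.72633115280837, 'dist': array([-0.06963033,  0.        ,  0.        ,  0.        ,  0.        ]), 'origin': array([-115.77410245,  757.12859283,  880.79022134]), 'rotation': array([ 5.22826131e+01,  1.20120123e-01, -1.42509944e+02])}
0.1 [ 136.44373968 -558.11336925  213.21154903] [-1.79909018e+02  2.36060150e-04  1.37377701e+01] 91.17531622508048
```

View pics/top0.png

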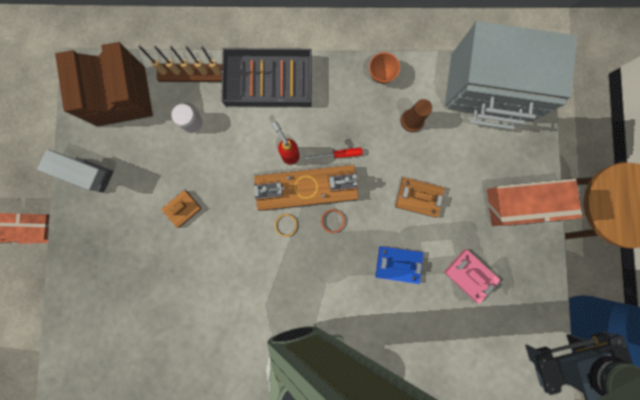

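View pics/side0.png

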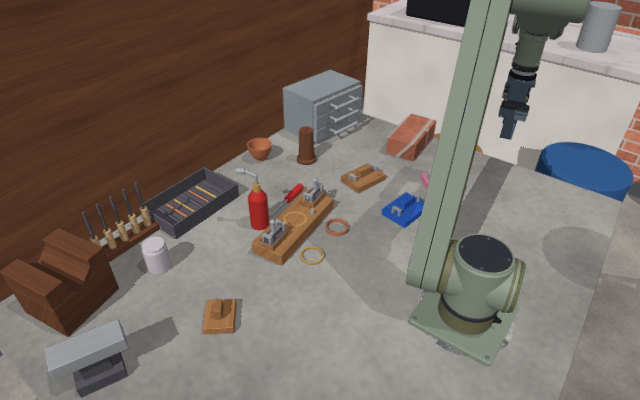

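The top view has the jig at about (306,188), the lid at (421,196), the plain block at (182,209) and the torch at (288,150). The side view agrees. The camera rotation is given as roll, pitch, yaw, so I'll fix my helper and then zoom in.

```bash
sed -i "s/np.array(c\['rotation'\])/Rotation.from_euler('xyz',c['rotation'],degrees=True).as_matrix()/; 1a from scipy.spatial.transform import Rotation" h.py
python3 - <<'E'
from h import *
t=cv2.imread('pics/top0.png')
a=cv2.resize(t[155:225,245:375],None,fx=6,fy=6,interpolation=3)
b=cv2.resize(t[165:225,385:455],None,fx=6,fy=6,interpolation=3)[:, :]
s=cv2.imread('pics/side0.png')
c=cv2.resize(s[170:265,245:400],None,fx=5,fy=5,interpolation=3)
cv2.imwrite('pics/tj.png',a);cv2.imwrite('pics/sj.png',c)
hsv=cv2.cvtColor(t,cv2.COLOR_BGR2HSV)
m=cv2.inRange(hsv,(8,100,70),(22,255,255))
cs,_=cv2.findContours(cv2.morphologyEx(m,3,np.ones((9,9))),0,2)
for k in cs:
    if cv2.contourArea(k)>300:print(cv2.contourArea(k),cv2.minAreaRect(k))
for uv in((306,188),(421,196)):print(onz('top',uv,40))
E
```

```text
1320.5 ((23.5, 228.0), (30.0, 47.0), 90.0)
740.5 ((180.77413940429688, 208.4603271484375), (25.4266357421875, 31.005229949951172), 49.76364517211914)
1219.0 ((420.0294494628906, 196.88235473632812), (44.141483306884766, 30.80202293395996), 14.03624439239502)
3587.5 ((307.3110046386719, 202.29876708984375), (65.15460205078125, 101.486572265625), 83.6598129272461)
7258.5 ((562.9999389648438, 204.99996948242188), (85.99998474121094, 151.99996948242188), 90.0)
557.5 ((417.0000305175781, 114.9999771118164), (21.21320343017578, 35.35533905029297), 45.0)
416.0 ((286.5, 78.0), (36.0, 13.0), 90.0)
418.0 ((256.0, 77.5), (35.0, 12.0), 90.0)
1040.5 ((187.0, 70.0), (20.0, 68.0), 90.0)
710.5 ((384.0, 67.0), (30.0, 30.0), 90.0)
1011.5 ((71.09231567382812, 80.54747009277344), (59.078067779541016, 23.336801528930664), 81.67434692382812)
1321.5 ((110.60057067871094, 76.14109802246094), (64.73778533935547, 28.53343963623047), 81.08507537841797)
[519.94610144   3.76125772  40.        ]
[ 497.60392595 -323.06544712   40.        ]
```

View pics/tj.png

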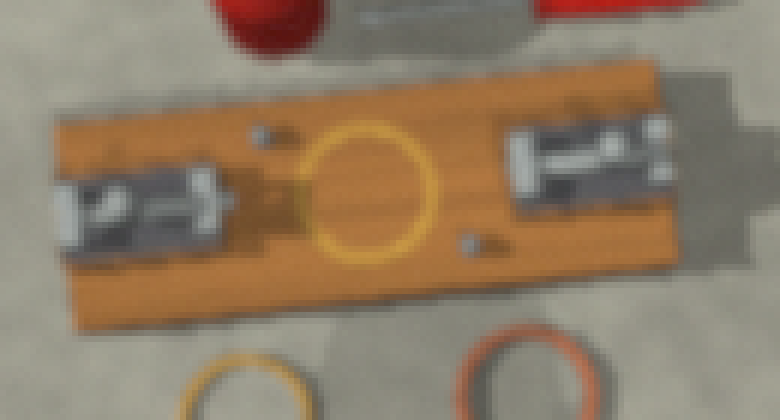

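View pics/sj.png

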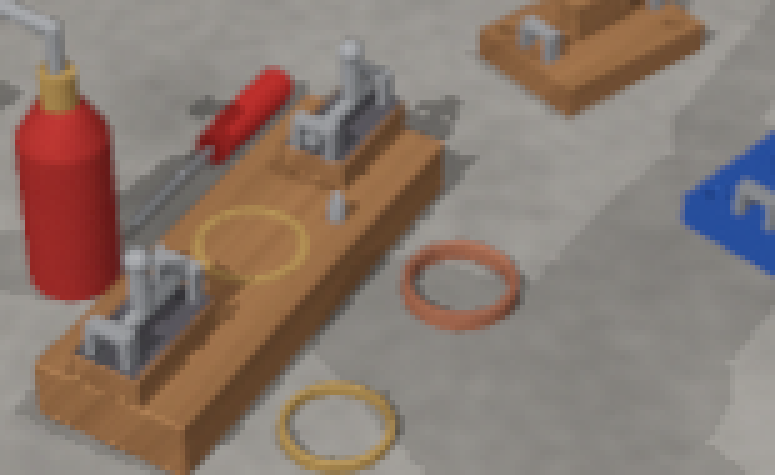

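In the top crop, the bangle centre is at about (306,187), the peg tips at (288.5,177.4) and (323,195.4), and the left bolt rod shows past its inner guide. In the side crop, the knob tops are at about (272,221) and (315,179).

Run:
```python
from h import *
t=cv2.imread('pics/top0.png');hsv=cv2.cvtColor(t,cv2.COLOR_BGR2HSV)
T=lambda u,v,s=6,o=(245,155):(np.array([u,v])+.5)/s-.5+o
S=lambda u,v:T(u,v,5,(245,170))
pa=onz('top',T(262,134),59);pb=onz('top',T(469,243),59);print('pegs',pa,pb,'mid',(pa+pb)/2,np.linalg.norm(pa-pb),'exp',2*np.hypot(31,46))
d=pa-pb;yaw=np.degrees(np.arctan2(d[1],d[0])-np.arctan2(46,31));print('yaw pegs',yaw)
print('peg b side',onz('side',S(337,190),59))
print('ring',onz('top',T(369,193),40))
cs=[onz('top',T(*p),40) for p in((55,122),(657,60),(680,264),(75,332))]
print('corners',np.round(cs,1),'c',np.mean(cs,0));e=(cs[0]-cs[1]+cs[3]-cs[2])/2;print('L',np.linalg.norm(e),'yaw',np.degrees(np.arctan2(-e[0],e[1])))
def tri(a,b):
    o,d=ray('top',a);p,f=ray('side',b);d/=np.linalg.norm(d);f/=np.linalg.norm(f)
    k=np.linalg.lstsq(np.c_[d,-f],p-o,rcond=None)[0];return o+d*k[0],p+f*k[1]
print('knob r',tri(T(615,147),S(349,50)),onz('top',T(615,147),108),onz('side',S(349,50),108))
print('knob l',onz('top',T(115,205),108),onz('side',S(135,257),108))
cv2.imwrite('pics/lid.png',np.hstack([cv2.resize(t[170:222,392:450],None,fx=7,fy=7,interpolation=3),cv2.resize(t[175:215,252:305],(385,364),interpolation=3)]))
```

```text
pegs [548.89423714  53.019725    59.        ] [497.94855143 -43.58727809  59.        ] mid [523.42139429   4.71622345  59.        ] 109.21710460506972 exp 110.9414259868693
yaw pegs 6.171629151879859
peg b side [498.76362921 -45.31931652  59.        ]
ring [523.52514919   3.53929002  40.        ]
corners [[ 557.2  152.7   40. ]
 [ 587.6 -133.6   40. ]
 [ 490.  -143.7   40. ]
 [ 457.4  141.6   40. ]] c [523.04419627   4.27205942  40.        ]
L 287.5593166019948 yaw 6.289633291173349
knob r (array([ 536.32192677, -107.85963559,  107.46236823]), array([ 537.11268552, -107.32253074,  107.52958366])) [ 536.24688513 -107.81643605  108.        ] [ 536.71549911 -106.79663828  108.        ]
knob l [509.88963458 114.10364107 108.        ] [512.98176217 112.07870493 108.        ]
```

View pics/lid.png

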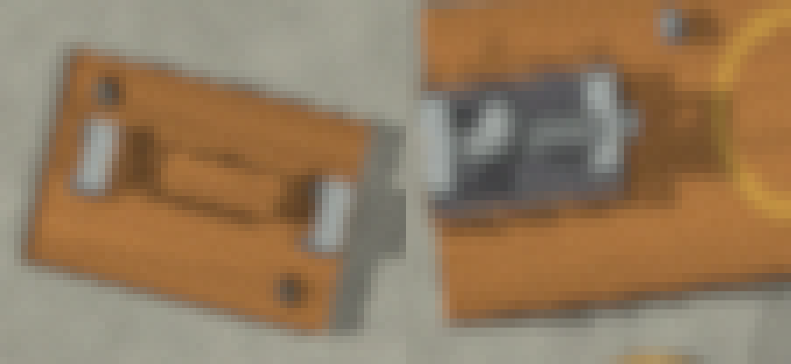

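The lid crop shows its holes at crop (107,88) and (290,288), with plate corners near (68,50), (372,122), (325,332) and (25,258). The left bolt overhangs and its knob is near crop (490,135). Next I'll get the lid, torch and knob numbers.

Run:
```python
from h import *
T=lambda u,v,s=7,o=(392,170):(np.array([u,v])+.5)/s-.5+o
h=[onz('top',T(*p),22) for p in((107,88),(290,288))];print('holes',h,np.mean(h,0),np.linalg.norm(h[0]-h[1]))
d=h[0]-h[1];print('yaw',np.degrees(np.arctan2(d[1],d[0])-np.arctan2(46,31)))
cs=[onz('top',T(*p),22) for p in((68,50),(372,122),(325,332),(25,258))];print(np.round(cs,1),np.mean(cs,0))
e=(cs[0]-cs[1]+cs[3]-cs[2])/2;print('L',np.linalg.norm(e),'yaw',np.degrees(np.arctan2(-e[0],e[1])))
k=[onz('top',T(*p),43) for p in((96,155),(332,215))];e=k[0]-k[1];print('keepers',np.mean(k,0),np.linalg.norm(e),np.degrees(np.arctan2(-e[0],e[1])))
s=cv2.imread('pics/side0.png');t=cv2.imread('pics/top0.png')
for n,im in(('side',s),('top',t)):
    q=cv2.cvtColor(im,cv2.COLOR_BGR2HSV);m=cv2.inRange(q,(0,150,60),(6,255,255))|cv2.inRange(q,(174,150,60),(180,255,255))
    for c in cv2.findContours(m,0,2)[0]:
        if cv2.contourArea(c)>60:print(n,cv2.boundingRect(c),cv2.contourArea(c))
print('torch base side',onz('side',(259,226),0),'shoulder side',onz('side',(259,193),120))
print('torch top',onz('top',(288.5,150),135),onz('top',(288.5,158),60))
f=(490-406)/ (385/53)+252,135/(364/40)+175
print('knob l',f,onz('top',np.array(f)-.4,108))
```

```text
holes [array([ 539.59496414, -288.00562078,   22.        ]), array([ 456.81278023, -361.55218602,   22.        ])] [ 498.20387218 -324.7789034    22.        ] 110.73385766218799
yaw -14.404456752953243
[[ 555.5 -272.2   22. ]
 [ 525.6 -397.3   22. ]
 [ 438.8 -375.4   22. ]
 [ 469.  -252.8   22. ]] [ 497.19953343 -324.41810515   22.        ]
L 127.48423656692461 yaw -13.636507963675845
keepers [ 497.33849998 -325.41283214   43.        ] 97.96332746350933 -14.329592227871755
side (248, 190, 21, 40) 603.5
side (285, 184, 18, 19) 121.0
top (334, 148, 28, 10) 171.0
top (278, 140, 21, 24) 235.5
torch base side [6.15594082e+02 6.18605001e+01 1.13686838e-13] shoulder side [611.62666887  53.12172882 120.        ]
torch top [608.86293224  47.13952728 135.        ] [602.38568691  52.69144974  60.        ]
knob l (263.56363636363636, 189.83516483516485) [508.05365968 115.63376071 108.        ]
```

```bash
cat >> h.py <<'E'
J=np.array([523.3,4.,0]);JY=6.2
def jig(x,y,z):return J+Rotation.from_euler('z',JY,degrees=True).apply([x,y,z])
def delta(p,yaw):
    s=state();R=Rotation.from_euler('xyz',s['ee_rot'],degrees=True)
    G=Rotation.from_euler('xyz',[180,0,yaw],degrees=True)
    print('t',s['time_s'],'at',np.round(s['ee_pos'],1),np.round(s['ee_rot'],1),'turn',np.round((R.inv()*G).as_rotvec(degrees=True),2),'shift',np.round(R.inv().apply(np.array(p)-s['ee_pos']),1),'F',np.round(s['force'],1))
E
python3 - <<'E'
from h import *
p=jig(0,-112,150);print(p);delta(p,JY)
E
```

```text
[ 535.39592784 -107.34490796  150.        ]
t 0.1 at [ 136.4 -558.1  213.2] [-179.9    0.    13.7] turn [-0.09  0.01  7.54] shift [ 494.6 -343.    63.8] F [0.1 0.1 0.7]
```

Emit:
{"api": "carry_out", "payload": {
  "commands": [
    [0, 0, 0, 100, -70, 0, 0.1],
    [0, 0, 7.5, 494.6, -343, 20, 0.1],
    [0, 0, 7.5, 494.6, -343, 20, 0.1],
    [0, 0, 7.5, 494.6, -343, 20, 0.1],
    [0, 0, 7.5, 494.6, -343, 20, 0.1],
    [0, 0, 7.5, 494.6, -343, 20, 0.1],
    [0, 0, 7.5, 494.6, -343, 20, 0.1],
    [0, 0, 7.5, 494.6, -343, 20, 0.1],
    [0, 0, 7.5, 494.6, -343, 20, 0.1],
    [0, 0, 7.5, 494.6, -343, 20, 0.1],
    [0, 0, 7.5, 494.6, -343, 20, 0.1],
    [0, 0, 7.5, 494.6, -343, 20, 0.1],
    [0, 0, 7.5, 494.6, -343, 20, 0.1],
    [0, 0, 7.5, 494.6, -343, 20, 0.1],
    [0, 0, 7.5, 494.6, -343, 40, 0.1],
    [0, 0, 7.5, 494.6, -343, 60, 0.1],
    [0, 0, 7.5, 494.6, -343, 63, 0.1],
    [0, 0, 7.5, 494.6, -343, 63, 0.1]
  ],
  "force": 10
}}

```text
time_s: 1.9
ee_pos: [534.5, -108.9, 150.8]
ee_rot: [-180.0, 0.1, 6.1]
force: [-0.5, 0.5, 0.6]
gripper_width: 49.8
gripper_force: 0.0
```

Run:
```python
from h import *
delta(jig(0,-112,91),JY);print(state()['gripper_width'])
```

```text
t 1.9 at [ 534.5 -108.9  150.8] [-1.8e+02  1.0e-01  6.1e+00] turn [-0.01  0.08 -0.06] shift [ 1.1 -1.5 59.8] F [-0.5  0.5  0.6]
49.81251821355459
```

Emit:
{"api": "carry_out", "payload": {
  "commands": [
    [0, 0, 0, 1, -1.5, 30, 0.1],
    [0, 0, 0, 1, -1.5, 55, 0.1],
    [0, 0, 0, 1, -1.5, 59.5, 0.1],
    [0, 0, 0, 1, -1.5, 59.5, 0.1],
    [0, 0, 0, 1, -1.5, 59.5, -0.9],
    [0, 0, 0, 1, -1.5, 59.5, -0.9],
    [0, 0, 0, 1, -1.5, 59.5, -0.9],
    [0, 0, 0, 1, -1.5, 59.5, -0.9],
    [0, 0, 0, 1, -1.5, 59.5, -0.9],
    [0, 0, 0, 1, -1.5, 59.5, -0.9],
    [0, 0, 0, 1, -1.5, 59.5, -0.9],
    [0, 0, 0, 1, -1.5, 59.5, -0.9]
  ],
  "force": 10
}}

```text
time_s: 3.1
ee_pos: [536.7, -106.7, 91.8]
ee_rot: [179.9, -0.0, 6.2]
force: [0.1, -1.9, 3.7]
gripper_width: 14.0
gripper_force: 10.0
```

Emit:
{"api": "carry_out", "payload": {
  "commands": [
    [0, 0, 0, 0, 3, 0, -0.9],
    [0, 0, 0, 0, 5, 0, -0.9],
    [0, 0, 0, 0, 7, 0, -0.9],
    [0, 0, 0, 0, 8, 0, -0.9],
    [0, 0, 0, 0, 8, 0, -0.9],
    [0, 0, 0, 0, 8, 0, -0.9]
  ]
}}

```text
time_s: 3.7
ee_pos: [537.5, -113.9, 91.8]
ee_rot: [-180.0, -0.0, 6.2]
force: [-1.0, 1.7, 5.8]
gripper_width: 13.4
gripper_force: 10.0
```

Emit:
{"api": "carry_out", "payload": {
  "commands": [
    [0, 0, 0, 0, 2, 0, -0.9],
    [0, 0, 0, 0, 3, 0, -0.9],
    [0, 0, 0, 0, 4, 0, -0.9],
    [0, 0, 0, 0, 4, 0, -0.9],
    [0, 0, 0, 0, 4, 0, -0.9]
  ]
}}

```text
time_s: 4.2
ee_pos: [537.8, -116.4, 91.7]
ee_rot: [-179.8, -0.0, 6.2]
force: [-0.1, 6.7, 5.9]
gripper_width: 13.3
gripper_force: 10.0
```

Emit:
{"api": "carry_out", "payload": {
  "commands": [
    [0, 0, 0, 0, -1, 0, 0.1],
    [0, 0, 0, 0, -1, 0, 0.1],
    [0, 0, 0, 0, -1, 0, 0.1],
    [0, 0, 0, 0, -1, 0, 0.1],
    [0, 0, 0, 0, -1, -30, 0.1],
    [0, 0, 0, 0, -1, -50, 0.1],
    [0, 0, 0, 0, -50, -55, 0.1],
    [0, 0, 0, 0, -100, -55, 0.1],
    [0, 0, 0, 0, -150, -55, 0.1],
    [0, 0, 0, 0, -200, -55, 0.1],
    [0, 0, 0, 0, -228, -55, 0.1],
    [0, 0, 0, 0, -231, -55, 0.1],
    [0, 0, 0, 0, -231, -55, 0.1],
    [0, 0, 0, 0, -231, -55, 0.1]
  ]
}}

```text
time_s: 5.6
ee_pos: [512.7, 110.2, 146.3]
ee_rot: [180.0, 0.0, 6.2]
force: [0.0, -0.0, -0.2]
gripper_width: 50.4
gripper_force: 0.0
```

Run:
```python
from h import *
delta(jig(0,110.5,91),JY);print(state()['gripper_width'])
```

```text
t 5.6 at [512.7 110.2 146.3] [180.    0.    6.2] turn [ 0.04  0.01 -0.01] shift [-0.9 -3.8 55.3] F [ 0.  -0.  -0.2]
50.362761089263806
```

Emit:
{"api": "carry_out", "payload": {
  "commands": [
    [0, 0, 0, -1, -4, 30, 0.1],
    [0, 0, 0, -1, -4, 50, 0.1],
    [0, 0, 0, -1, -4, 55, 0.1],
    [0, 0, 0, -1, -4, 55, 0.1],
    [0, 0, 0, -1, -4, 55, -0.9],
    [0, 0, 0, -1, -4, 55, -0.9],
    [0, 0, 0, -1, -4, 55, -0.9],
    [0, 0, 0, -1, -4, 55, -0.9],
    [0, 0, 0, -1, -4, 55, -0.9],
    [0, 0, 0, -1, -4, 55, -0.9],
    [0, 0, 0, -1, -4, 55, -0.9],
    [0, 0, 0, -1, -7, 55, -0.9],
    [0, 0, 0, -1, -9, 55, -0.9],
    [0, 0, 0, -1, -10, 55, -0.9],
    [0, 0, 0, -1, -10, 55, -0.9],
    [0, 0, 0, -1, -10, 55, -0.9]
  ]
}}

```text
time_s: 7.2
ee_pos: [510.7, 121.7, 91.8]
ee_rot: [-180.0, -0.0, 6.3]
force: [-0.4, -2.1, 4.7]
gripper_width: 13.4
gripper_force: 10.0
```

Emit:
{"api": "carry_out", "payload": {
  "commands": [
    [0, 0, 0, 0, -2, 0, -0.9],
    [0, 0, 0, 0, -3, 0, -0.9],
    [0, 0, 0, 0, -4, 0, -0.9],
    [0, 0, 0, 0, -4, 0, -0.9],
    [0, 0, 0, 0, -4, 0, -0.9]
  ]
}}

```text
time_s: 7.7
ee_pos: [510.3, 125.6, 91.8]
ee_rot: [-180.0, -0.0, 6.2]
force: [-0.4, -2.3, 5.7]
gripper_width: 13.5
gripper_force: 10.0
```

Emit:
{"api": "carry_out", "payload": {
  "commands": [
    [0, 0, 0, 0, -2, 0, -0.9],
    [0, 0, 0, 0, -3, 0, -0.9],
    [0, 0, 0, 0, -3, 0, -0.9],
    [0, 0, 0, 0, -3, 0, -0.9]
  ]
}}

```text
time_s: 8.1
ee_pos: [510.2, 126.4, 91.8]
ee_rot: [179.8, -0.0, 6.3]
force: [0.7, -8.5, 5.0]
gripper_width: 13.7
gripper_force: 10.0
```

Emit:
{"api": "carry_out", "payload": {
  "commands": [
    [0, 0, 0, 0, 1, 0, 0.1],
    [0, 0, 0, 0, 1, 0, 0.1],
    [0, 0, 0, 0, 1, 0, 0.1],
    [0, 0, 0, 0, 1, 0, 0.1],
    [0, 0, 0, 0, 1, -30, 0.1],
    [0, 0, 0, 0, 1, -55, 0.1],
    [0, 0, 0, 0, 50, -55, 0.2],
    [0, 0, 0, 0, 100, -55, 0.2],
    [0, 0, 0, 0, 150, -55, 0.2],
    [0, 0, 0, 0, 200, -55, 0.2],
    [0, 0, 0, 0, 250, -55, 0.2],
    [0, 0, 7, -20, 300, -55, 0.2],
    [0, 0, 14, -40, 350, -55, 0.2],
    [0, 0, 20.4, -60, 400, -55, 0.2],
    [0, 0, 20.4, -62, 446, -50, 0.2],
    [0, 0, 20.4, -62, 446, -50, 0.2],
    [0, 0, 20.4, -62, 446, -50, 0.2],
    [0, 0, 20.4, -62, 446, -50, 0.2]
  ]
}}

```text
time_s: 9.9
ee_pos: [496.5, -320.7, 141.1]
ee_rot: [-179.9, 0.1, -14.1]
force: [0.8, 0.6, -0.5]
gripper_width: 54.5
gripper_force: 0.0
```

```bash
sed -i 's/523.3,4.,0/523.3,5.,0/' h.py
python3 - <<'E'
from h import *
delta([497.5,-324.3,40],-14.2);print(state()['gripper_width'])
E
```

```text
t 9.9 at [ 496.5 -320.7  141.1] [-1.799e+02  1.000e-01 -1.410e+01] turn [-0.07  0.06  0.06] shift [  1.9   3.4 101.1] F [ 0.8  0.6 -0.5]
54.45471969822687
```

Emit:
{"api": "carry_out", "payload": {
  "commands": [
    [0, 0, 0, 1.9, 3.4, 30, 0.2],
    [0, 0, 0, 1.9, 3.4, 60, 0.2],
    [0, 0, 0, 1.9, 3.4, 80, 0.2],
    [0, 0, 0, 1.9, 3.4, 86, 0.2],
    [0, 0, 0, 1.9, 3.4, 91, 0.2],
    [0, 0, 0, 1.9, 3.4, 95, 0.2],
    [0, 0, 0, 1.9, 3.4, 95, 0.2],
    [0, 0, 0, 1.9, 3.4, 95, 0.2]
  ]
}}

```text
time_s: 10.7
ee_pos: [498.1, -325.9, 47.3]
ee_rot: [180.0, -0.1, -14.2]
force: [-0.0, -0.1, -0.2]
gripper_width: 54.6
gripper_force: 0.0
```

Emit:
{"api": "carry_out", "payload": {
  "commands": [
    [0, 0, 0, -1, -1.4, 0, 0.2],
    [0, 0, 0, -1, -1.4, 3, 0.2],
    [0, 0, 0, -1, -1.4, 7, 0.2],
    [0, 0, 0, -1, -1.4, 7, 0.2],
    [0, 0, 0, -1, -1.4, 7, 0.2]
  ]
}}

```text
time_s: 11.2
ee_pos: [496.8, -324.1, 39.2]
ee_rot: [-180.0, 0.0, -14.2]
force: [0.4, 0.2, 0.9]
gripper_width: 54.6
gripper_force: 0.0
```

Clear of contact. I'll close on the rib's ends and lift.

Emit:
{"api": "carry_out", "payload": {
  "commands": [
    [0, 0, 0, 0, 0, 0, -0.1],
    [0, 0, 0, 0, 0, 0, -0.1],
    [0, 0, 0, 0, 0, 0, -0.1],
    [0, 0, 0, 0, 0, 0, -0.1],
    [0, 0, 0, 0, 0, -5, -0.1],
    [0, 0, 0, 0, 0, -15, -0.1],
    [0, 0, 0, 0, 0, -30, -0.1],
    [0, 0, 0, 0, 0, -60, -0.1],
    [0, 0, 0, 0, 0, -90, -0.1],
    [0, 0, 0, 0, 0, -100, -0.1],
    [0, 0, 0, 0, 0, -100, -0.1],
    [0, 0, 0, 0, 0, -100, -0.1]
  ],
  "force": 35
}}

```text
time_s: 12.4
ee_pos: [496.1, -323.4, 138.3]
ee_rot: [-180.0, 0.1, -14.2]
force: [0.2, 0.6, -4.5]
gripper_width: 47.7
gripper_force: 35.0
```

Run:
```python
from h import *
delta(jig(0,0,139),JY);s=state();print(s['gripper_width'],s['gripper_force'])
print(jig(0,0,139))
```

```text
t 12.4 at [ 496.1 -323.4  138.3] [-1.80e+02  1.00e-01 -1.42e+01] turn [ -0.07   0.12 -20.36] shift [-5.400e+01 -3.251e+02 -3.000e-01] F [ 0.2  0.6 -4.5]
47.707042616641566 34.99898135662079
[523.3   5.  139. ]
```

Emit:
{"api": "carry_out", "payload": {
  "commands": [
    [0, 0, 0, 0, 0, -30, -0.1],
    [0, 0, 0, 0, 0, -52, -0.1],
    [0, 0, 0, -5, -30, -52, -0.1],
    [0, 0, -4, -10, -65, -52, -0.1],
    [0, 0, -8, -17, -100, -52, -0.1],
    [0, 0, -12, -23, -135, -52, -0.1],
    [0, 0, -16, -28, -170, -52, -0.1],
    [0, 0, -20.4, -34, -205, -52, -0.1],
    [0, 0, -20.4, -40, -240, -52, -0.1],
    [0, 0, -20.4, -45, -270, -52, -0.1],
    [0, 0, -20.4, -50, -300, -52, -0.1],
    [0, 0, -20.4, -54, -325, -52, -0.1],
    [0, 0, -20.4, -54, -325, -52, -0.1],
    [0, 0, -20.4, -54, -325, -52, -0.1],
    [0, 0, -20.4, -54, -325, -40, -0.1],
    [0, 0, -20.4, -54, -325, -20, -0.1],
    [0, 0, -20.4, -54, -325, 0, -0.1],
    [0, 0, -20.4, -54, -325, 15, -0.1],
    [0, 0, -20.4, -54, -325, 15, -0.1],
    [0, 0, -20.4, -54, -325, 15, -0.1]
  ]
}}

```text
time_s: 14.4
ee_pos: [523.8, 3.5, 123.9]
ee_rot: [180.0, 0.1, 6.2]
force: [0.2, 1.1, -4.0]
gripper_width: 47.6
gripper_force: 35.0
```

Run:
```python
from h import *
delta(jig(0,0,124),JY)
t=save('top','top1.png')[:,:,::-1];s=save('side','side1.png')[:,:,::-1]
a=cv2.resize(t[150:225,245:375],(780,450),interpolation=3)
cv2.imwrite('pics/a1.png',a)
cv2.imwrite('pics/b1.png',cv2.resize(s[165:275,240:380],(763,600),interpolation=3))
```

```text
t 14.4 at [523.8   3.5 123.9] [1.8e+02 1.0e-01 6.2e+00] turn [ 0.    0.07 -0.03] shift [-0.4 -1.5 -0.1] F [ 0.2  1.1 -4. ]
```

View pics/a1.png

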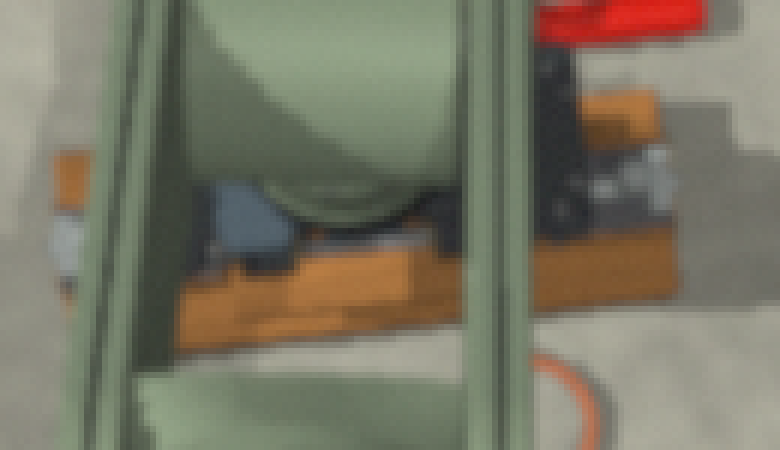

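View pics/b1.png

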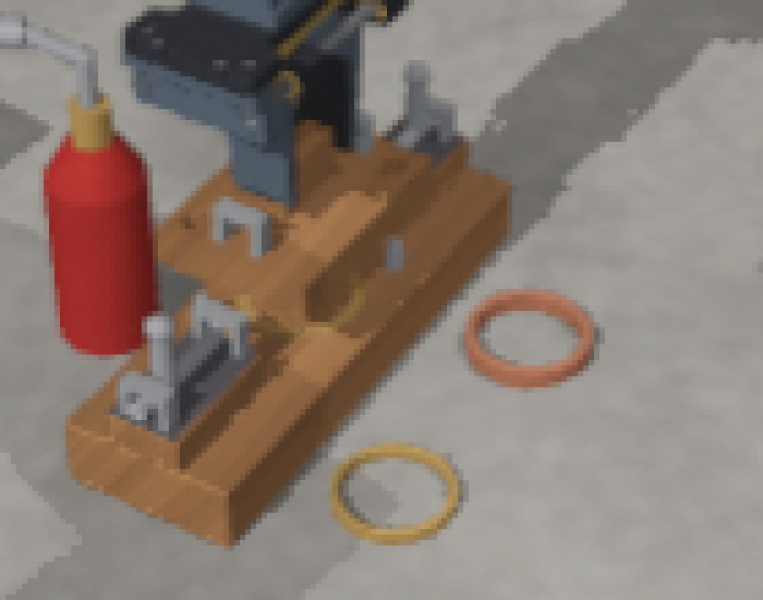

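The top view is mostly hidden by the arm. In the side crop the lid hangs level, with its holes at about (188,223) and (397,163) and the peg tip at (393,240). I'll compare lid and jig through the same side camera.

Run:
```python
from h import *
f=lambda u,v:((u+.5)/5.45-.5+240,(v+.5)/5.4545-.5+165)
s=np.array(state()['ee_pos']);Ri=Rotation.from_euler('z',-JY,degrees=True)
z=s[2]-39.2+22
for p,n in(((188,223),'hole+ (31,46)'),((397,163),'hole- (-31,-46)')):
    w=onz('side',f(*p),z);print(n,w,'rel tcp jig axes',Ri.apply(w-s)[:2],'rel jig',Ri.apply(w-J)[:2])
w=onz('side',f(394,237),59);print('peg- rel jig',w,Ri.apply(w-J)[:2])
# keeper + top centre
w=onz('side',f(241,203),z+21);print('keeper exp(0,49)',Ri.apply(w-s)[:2])
```

```text
hole+ (31,46) [551.15074318  58.56508256 107.86152753] rel tcp jig axes [32.15606096 51.59608177] rel jig [33.47283759 50.24391615]
hole- (-31,-46) [497.23979565 -45.44485487 107.86152753] rel tcp jig axes [-32.67256572 -45.98315019] rel jig [-31.3557891  -47.33531581]
peg- rel jig [497.7891341  -43.49460607  59.        ] [-30.59903814 -45.45580229]
keeper exp(0,49) [ 2.70500563 45.71658512]
```

Emit:
{"api": "carry_out", "payload": {
  "commands": [
    [0, 0, 0, -0.9, -1.5, 5, -0.1],
    [0, 0, 0, -0.9, -1.5, 12, -0.1],
    [0, 0, 0, -0.9, -1.5, 20, -0.1],
    [0, 0, 0, -0.9, -1.5, 24, -0.1],
    [0, 0, 0, -0.9, -1.5, 27, -0.1],
    [0, 0, 0, -0.9, -1.5, 30, -0.1],
    [0, 0, 0, -0.9, -1.5, 32, -0.1],
    [0, 0, 0, -0.9, -1.5, 32, -0.1]
  ]
}}

```text
time_s: 15.3
ee_pos: [522.9, 5.6, 92.2]
ee_rot: [180.0, 0.0, 6.2]
force: [-0.4, 0.4, -3.8]
gripper_width: 47.5
gripper_force: 35.0
```

Emit:
{"api": "carry_out", "payload": {
  "commands": [
    [0, 0, 0, 0, 0, 3, -0.1],
    [0, 0, 0, 0, 0, 6, -0.1],
    [0, 0, 0, 0, 0, 9, -0.1],
    [0, 0, 0, 0, 0, 11, -0.1],
    [0, 0, 0, 0, 0, 12, -0.1],
    [0, 0, 0, 0, 0, 12, -0.1],
    [0, 0, 0, 0, 0, 12, -0.1]
  ]
}}

```text
time_s: 16.0
ee_pos: [523.2, 5.7, 80.5]
ee_rot: [180.0, -0.0, 6.2]
force: [0.9, -0.8, -4.2]
gripper_width: 47.7
gripper_force: 35.0
```

Emit:
{"api": "carry_out", "payload": {
  "commands": [
    [0, 0, 0, 0, 0, 1, -0.1],
    [0, 0, 0, 0, 0, 1.5, -0.1],
    [0, 0, 0, 0, 0, 2, -0.1],
    [0, 0, 0, 0, 0, 2, -0.1],
    [0, 0, 0, 0, 0, 2, -0.1]
  ]
}}

```text
time_s: 16.5
ee_pos: [523.3, 5.7, 79.4]
ee_rot: [180.0, -0.1, 6.2]
force: [-2.6, -0.3, 5.0]
gripper_width: 47.9
gripper_force: 35.0
```

Emit:
{"api": "carry_out", "payload": {
  "commands": [
    [0, 0, 0, 0, 0, 1, 0.2],
    [0, 0, 0, 0, 0, 1, 0.2],
    [0, 0, 0, 0, 0, 1, 0.2],
    [0, 0, 0, 0, 0, 1, 0.2],
    [0, 0, 0, 0, 0, -5, 0.2],
    [0, 0, 0, 0, 0, -15, 0.2],
    [0, 0, 0, 0, 0, -40, 0.2],
    [0, 0, 0, 0, 0, -70, 0.2],
    [0, 0, 0, 0, 40, -75, 0.2],
    [0, 0, 0, 0, 85, -75, 0.2],
    [0, 0, 0, 0, 121, -75, 0.1],
    [0, 0, 0, 0, 121, -75, 0.1],
    [0, 0, 0, 0, 121, -75, 0.1]
  ]
}}

```text
time_s: 17.8
ee_pos: [536.2, -115.1, 154.0]
ee_rot: [-180.0, -0.0, 6.1]
force: [-0.5, -0.8, -0.1]
gripper_width: 50.2
gripper_force: 0.0
```

Run:
```python
from h import *
delta([537.3,-116,91.5],JY)
t=save('top','top2.png')[:,:,::-1];s=save('side','side2.png')[:,:,::-1]
cv2.imwrite('pics/b2.png',cv2.resize(s[165:275,240:380],(763,600),interpolation=3))
```

```text
t 17.8 at [ 536.2 -115.1  154. ] [-180.    -0.     6.1] turn [-0.01 -0.04 -0.07] shift [ 0.9  1.  62.5] F [-0.5 -0.8 -0.1]
```

View pics/b2.png

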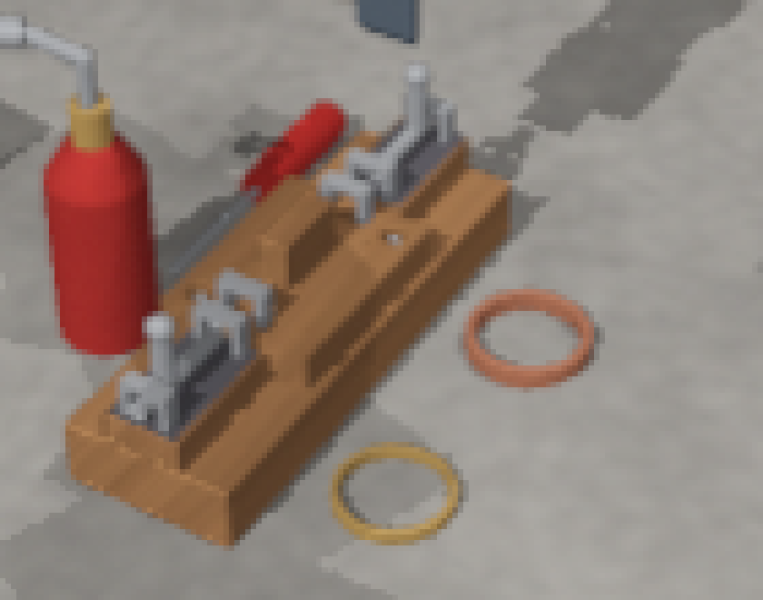

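The lid is flat on the deck and a peg tip shows in its hole at crop (393,238). Both bolts are back. Next I'll grip the right knob and push it home.

Emit:
{"api": "carry_out", "payload": {
  "commands": [
    [0, 0, 0, 1, 1, 30, 0.1],
    [0, 0, 0, 1, 1, 55, 0.1],
    [0, 0, 0, 1, 1, 62, 0.1],
    [0, 0, 0, 1, 1, 62, 0.1],
    [0, 0, 0, 1, 1, 62, -0.9],
    [0, 0, 0, 1, 1, 62, -0.9],
    [0, 0, 0, 1, 1, 62, -0.9],
    [0, 0, 0, 1, 1, 62, -0.9],
    [0, 0, 0, 1, 1, 62, -0.9],
    [0, 0, 0, 1, 1, 62, -0.9],
    [0, 0, 0, 1, 1, 62, -0.9],
    [0, 0, 0, 1, -5, 62, -0.9],
    [0, 0, 0, 1, -11, 62, -0.9],
    [0, 0, 0, 1, -17, 62, -0.9],
    [0, 0, 0, 1, -23, 62, -0.9],
    [0, 0, 0, 1, -28, 62, -0.9],
    [0, 0, 0, 1, -32, 62, -0.9],
    [0, 0, 0, 1, -32, 62, -0.9]
  ],
  "force": 10
}}

```text
time_s: 19.7
ee_pos: [533.6, -81.6, 91.8]
ee_rot: [-180.0, -0.0, 6.3]
force: [-1.4, -0.2, 6.2]
gripper_width: 13.7
gripper_force: 10.0
```

Emit:
{"api": "carry_out", "payload": {
  "commands": [
    [0, 0, 0, 0, -1, 0, -0.9],
    [0, 0, 0, 0, -2, 0, -0.9],
    [0, 0, 0, 0, -3, 0, -0.9],
    [0, 0, 0, 0, -3, 0, -0.9],
    [0, 0, 0, 0, -3, 0, -0.9]
  ]
}}

```text
time_s: 20.2
ee_pos: [533.5, -80.4, 91.8]
ee_rot: [179.9, -0.0, 6.3]
force: [-1.1, -6.9, 5.6]
gripper_width: 13.3
gripper_force: 10.0
```

Emit:
{"api": "carry_out", "payload": {
  "commands": [
    [0, 0, 0, 0, 1, 0, -0.6],
    [0, 0, 0, 0, 1, 0, 0.1],
    [0, 0, 0, 0, 1, 0, 0.1],
    [0, 0, 0, 0, 1, 0, 0.1],
    [0, 0, 0, 0, 1, 0, 0.1],
    [0, 0, 0, 0, 1, -30, 0.1],
    [0, 0, 0, 0, 1, -55, 0.1],
    [0, 0, 0, 0, -50, -60, 0.1],
    [0, 0, 0, 0, -100, -60, 0.1],
    [0, 0, 0, 0, -150, -60, 0.1],
    [0, 0, 0, 0, -195, -60, 0.1],
    [0, 0, 0, 0, -205, -60, 0.1],
    [0, 0, 0, 0, -205, -60, 0.1],
    [0, 0, 0, 0, -205, -60, 0.1]
  ]
}}

```text
time_s: 21.6
ee_pos: [511.1, 123.3, 151.3]
ee_rot: [180.0, 0.0, 6.2]
force: [0.0, -0.5, 0.1]
gripper_width: 50.3
gripper_force: 0.0
```

Run:
```python
from h import *
delta([510.2,126,91.5],JY)
```

```text
t 21.6 at [511.1 123.3 151.3] [180.    0.    6.2] turn [0.04 0.01 0.04] shift [-0.6 -2.8 59.8] F [ 0.  -0.5  0.1]
```

Emit:
{"api": "carry_out", "payload": {
  "commands": [
    [0, 0, 0, -0.6, -2.5, 30, 0.1],
    [0, 0, 0, -0.6, -2.5, 55, 0.1],
    [0, 0, 0, -0.6, -2.5, 60, 0.1],
    [0, 0, 0, -0.6, -2.5, 60, 0.1],
    [0, 0, 0, -0.6, -2.5, 60, -0.9],
    [0, 0, 0, -0.6, -2.5, 60, -0.9],
    [0, 0, 0, -0.6, -2.5, 60, -0.9],
    [0, 0, 0, -0.6, -2.5, 60, -0.9],
    [0, 0, 0, -0.6, -2.5, 60, -0.9],
    [0, 0, 0, -0.6, -2.5, 60, -0.9],
    [0, 0, 0, -0.6, -2.5, 60, -0.9],
    [0, 0, 0, -0.6, 4, 60, -0.9],
    [0, 0, 0, -0.6, 10, 60, -0.9],
    [0, 0, 0, -0.6, 16, 60, -0.9],
    [0, 0, 0, -0.6, 22, 60, -0.9],
    [0, 0, 0, -0.6, 28, 60, -0.9],
    [0, 0, 0, -0.6, 31, 60, -0.9],
    [0, 0, 0, -0.6, 31, 60, -0.9]
  ]
}}

```text
time_s: 23.4
ee_pos: [514.4, 92.2, 91.7]
ee_rot: [180.0, -0.1, 6.2]
force: [0.9, 0.7, 5.8]
gripper_width: 14.0
gripper_force: 10.0
```

Emit:
{"api": "carry_out", "payload": {
  "commands": [
    [0, 0, 0, 0, 1, 0, -0.9],
    [0, 0, 0, 0, 2, 0, -0.9],
    [0, 0, 0, 0, 3, 0, -0.9],
    [0, 0, 0, 0, 4, 0, -0.9],
    [0, 0, 0, 0, 4, 0, -0.9],
    [0, 0, 0, 0, 4, 0, -0.9]
  ]
}}

```text
time_s: 24.0
ee_pos: [514.6, 90.3, 91.7]
ee_rot: [-179.8, -0.1, 6.2]
force: [-1.0, 7.1, 5.2]
gripper_width: 13.6
gripper_force: 10.0
```

Emit:
{"api": "carry_out", "payload": {
  "commands": [
    [0, 0, 0, 0, 1, 0, -0.6],
    [0, 0, 0, 0, 1, 0, 0.1],
    [0, 0, 0, 0, 1, 0, 0.1],
    [0, 0, 0, 0, 1, 0, 0.1],
    [0, 0, 0, 0, 1, 0, 0.1],
    [0, 0, 0, 0, 1, -30, 0.1],
    [0, 0, 0, 0, 1, -60, 0.1],
    [0, 0, 0, 0, 1, -110, 0.1],
    [0, 0, 0, -40, 1, -130, 0.1],
    [0, 0, 0, -90, 1, -150, 0.1],
    [0, 0, 0, -130, 1, -150, 0.1],
    [0, 0, 0, -130, 1, -150, 0.1]
  ]
}}

```text
time_s: 25.2
ee_pos: [380.2, 73.2, 241.8]
ee_rot: [180.0, 0.1, 6.3]
force: [0.2, 0.9, -0.0]
gripper_width: 50.2
gripper_force: 0.0
```

Run:
```python
from h import *
s=save('side','side3.png')[:,:,::-1]
cv2.imwrite('pics/b3.png',cv2.resize(s[165:275,240:380],(763,600),interpolation=3))
```

```text
(no output)
```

View pics/b3.png

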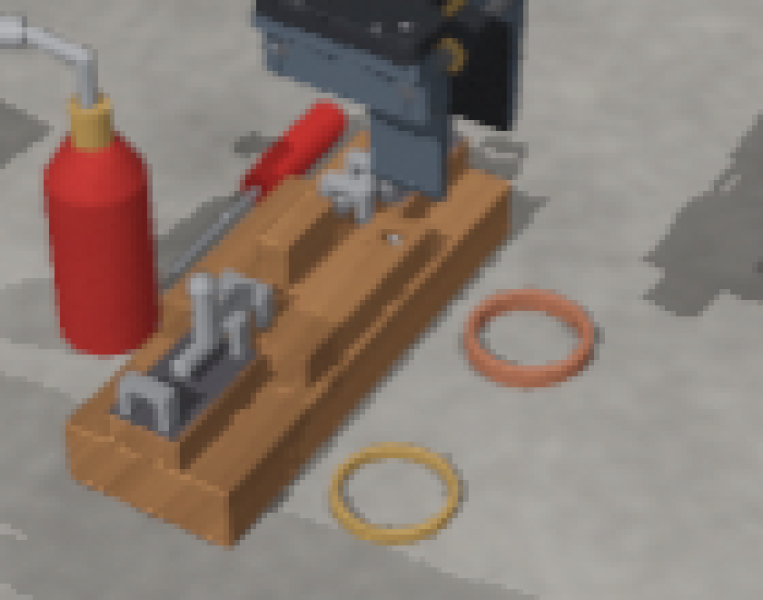

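The left knob, at about (200,290), is at its inner position. The right bolt's rod shows in its keeper at about (355,190). The lid is flat and the bystanders haven't moved, so I'm handing in.

```bash
python3 -c "
from h import *
print(workorder.job_done())"
```

```text
the job is handed in; nothing more can be done
None
```

The lid is seated flat over both pegs, both bolts were pushed about 36 mm to their stops through the keepers, no bystander was seen to move, and the job was handed in at about 25 s (no verdict was returned).

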